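# Slide the loading template onto the fixture pins

## Task

Two flat metal templates lie on the side ledges of the grey cassette fixture; only one has its two round holes as far apart as the fixture's two pins. Slide that template sideways off its ledge over the cassettes, without lifting it more than 2 cm, until both holes drop over the pins and it lies flat on its seats, then let go. Leave the other template where it is.

Things in the scene. Friction and masses are not known exactly. Their poses are not given: they have to be found in the camera images.
- long_template_grip (a point): Loose aluminium plate 160x72x5 mm (x,y,z), 0.18 kg: four slots, two round 24 mm holes at x = +62 and -62 mm (fits the pins either way round). Grip rib: black, upright, in its middle, 10 mm thick (x), 44 long (y), top 45 above the underside. This point: middle of the rib, 25 mm above the underside. Starts flat on either ledge, a few degrees off the fixture's x at most.
- short_template_grip (a point): The other loose aluminium plate, 116x72x5 mm, on the other ledge: two slots, two 24 mm holes only 80 mm apart (they do not fit the pins), the same black rib. This point: middle of its rib, 25 mm above the plate's underside; x along the plate through the holes, z up.
- fixture_seat (a point): Grey fixed fixture, 190x284 mm (x,y). Point midway between the pins, at seat height, 13 mm above the table; z up. Steel pins at x = +-62 mm, 15 high, tapered 14 to 6 mm thick. Ledges at y = +-48 to +-142, tops 17 mm above this point, 2 above the pin tips. Cassettes lie below seat level in the pocket between. Template seated: rib point 25 mm above this point, x along x.
Not all that is in view belongs to the job. What is shaped like the part that bears long_template_grip but brown or green is not meant.

How it is judged:
At the end, for the whole second after the job is handed in: The long template lies at rest, flat (within 4.5 degrees) and down on the seats with both holes over the pins: its rib point within 15 mm of the fixture's middle, less than 29 mm above the seats, its long side along the pins within 10 degrees (z of long_template_grip in the frame of fixture_seat below 0.029 m and horizontal distance between long_template_grip and fixture_seat below 0.015 m and angle between the x axis of long_template_grip and the x axis of fixture_seat, either way round below 0.175 rad and angle between long_template_grip's own z axis and vertical below 0.08 rad and linear speed of long_template below 0.02 m/s); the robot touches nothing.
It fails at once if the long template is lifted more than 2 cm off the level of the ledge (z of long_template_grip in the frame of fixture_seat above 0.063 m).
It fails at once if the short template is moved more than 20 mm (distance of short_template_grip from where it was at the start of the episode above 0.02 m).
It also fails if it takes over 35 s, if anything falls off the work surface, if the arm or the gripper's body presses on something with over 40 N, if the wrist force passes 120 N, or if a joint passes its speed limit or range.

## Robot

A 7-joint arm with a two-finger parallel gripper is mounted at the origin on a cart in front of the work surface, level with it; the furniture and walls round the work are solid. World frame = base frame: x ahead of the robot, y to its left, z up, the work surface at z = 0. Lengths are in m, angles in rad, forces in N, time in s.
With the tool pointing down it reaches from about 0.4 to 0.875 m from the base axis. Payload 6.5 kg.
Tool frame: the origin (TCP) lies between the finger pads; the fingertips stand 8 mm ahead of it and the grasp point (between the pads) lies 11 mm behind it (robot.finger_overhang is the z of the fingertips in the tool frame, in m); z points along the fingers, y is the direction in which the jaws open and shut (so a half turn about z gives the same grasp; the last joint's range is limited). The gripper opens to 85 mm and grips with 20 to 120 N. Pads are 22 mm wide; open, the fingers measure 114 mm over their backs; the gripper's body (76 mm by 85 mm) begins 54 mm behind the grasp point. The pads swing forward as they close: fully open they stand 13 mm farther back than shut.
Start: joints at [-1.361, 0.536, -0.004, 1.538, 0.003, 1.067, -0.071], TCP at [0.177, 0.625, 0.239] pointing down, gripper open.
Joint ranges: [-2.7, 2.7], [-0.37, 2.16], [-1.27, 1.26], [0.24, 2.4], [-1.31, 4.45], [0.19, 1.91], [-2.76, 2.76]. Speed limits (rad/s): [2.39, 2.39, 3.14, 3.14, 3.14, 3.14, 3.14].

## Interface

Orientations are given as [roll, pitch, yaw] about the fixed x, y, z axes, in that order (R = Rz(yaw) Ry(pitch) Rx(roll)).
In Python, from rig import robot gives the robot as it stands.
- The arm moves only by the shell command python3 -m jog 'ROWS' [FORCE]. ROWS is a JSON object of lists of equal length, an entry for each row: "fingers": the gripper command: -1 is shut, 1 is fully open, values between are in proportion; "dp": the shift along the tool's x, y, z in mm, a list of three; "spin": the turn about the tool's z in rad. In form: {"fingers": [fingers, ...], "dp": [[tx, ty, tz], ...], "spin": [spin, ...]}. A call has exactly 8 rows; each row is the pose to reach, as a shift and turn from the pose commanded when the call began, along the tool's axes at that moment; what a row does not reach only later rows make up. A row lasts 1/12 s, in which the tool goes at most 41.7 mm and 7.16 degrees, less where a joint would pass 70% of its speed; a pose out of reach is approached as far as the arm can. A call with a gripper value outside its range is refused whole. The fingers move at their own pace and stop on an object; FORCE is the grip in N (left out, the last holds). Time passes only in rows, so rows that repeat a pose let the fingers close, or fill a call up. It gives the time, the measured TCP pose, the force and the opening at its end, in the units of the state.
- robot.get_state(): the state, without advancing time (a new reading comes with each control period).
- robot.capture(name): name is "side" or "top"; returns a dict with "frame" (480x640x3 uint8, blue, green, red), "intrinsics" (3x3 intrinsics, pixels), "distortion" ([k1, k2, p1, p2, k3] as OpenCV has them; the pictures are not rectified), "view" (4x4, takes a point from world to camera coordinates). Camera axes: x right, y up, looking along -z (the intrinsics and any distortion apply to the point x, -y, -z); pixel columns grow to the right and rows downward; lengths in m; the calibration is good to about 2 mm. A picture is of the moment at which its call begins. There is no depth.
- robot.close_job(): hands the job in, once; it reports no verdict.
The state is a dict: "time": time; "joint_positions": joint angles; "joint_velocities": joint speeds; "joint_efforts": joint torques, N m; "tcp_pos": TCP position; "tool_rot": TCP orientation; "ft_force": force on the tool from outside, world axes, zero at the start; "moment": the same for the moment, N m; "width": finger opening in m.
Only numpy, scipy, OpenCV 4.12 (cv2) and the standard library are available. Lean on these libraries where they do the work, as an engineer would, in place of code of your own. Each camera call takes 0.05 s, during which the arm holds its last target.

## Working session

There is one attempt and no reset: what is moved stays moved. The work goes in short steps, Python scripts to look and compute and a shell command to move; the robot and the scene stay as the last step left them, time stands still between calls to the robot, and variables do not carry over. Pictures are saved under pics/ and viewed, and the job is handed in when it is done.

```bash
mkdir -p pics
python3 - <<'E'
from rig import robot
import cv2,numpy as np
for n in("side","top"):
    c=robot.capture(n); cv2.imwrite(f"pics/{n}0.png",c["frame"]); np.savez(f"pics/{n}0.npz",**c)
    print(n,c["intrinsics"].round(1).tolist(),c["distortion"],np.round(c["view"],3).tolist())
s=robot.get_state();print({k:np.round(v,3).tolist() for k,v in s.items()})
E
```

```text
side [[586.5, 0.0, 309.7], [0.0, 586.5, 230.4], [0.0, 0.0, 1.0]] [-0.10933805  0.          0.          0.          0.        ] [[-0.838, -0.544, -0.022, 0.601], [0.296, -0.489, 0.82, -0.1], [-0.457, 0.681, 0.571, -1.503], [0.0, 0.0, 0.0, 1.0]]
top [[505.7, 0.0, 321.2], [0.0, 505.7, 237.9], [0.0, 0.0, 1.0]] [0.03635006 0.         0.         0.         0.        ] [[0.005, -1.0, -0.015, 0.219], [0.985, 0.002, 0.171, -0.579], [-0.171, -0.016, 0.985, -1.202], [0.0, 0.0, 0.0, 1.0]]
{'time': 0.1, 'joint_positions': [-1.361, 0.537, -0.004, 1.539, 0.003, 1.067, -0.071], 'joint_velocities': [-0.0, -0.001, 0.0, -0.003, 0.001, 0.0, -0.001], 'joint_efforts': [0.003, -58.457, 1.052, -25.978, 0.013, 0.005, 0.0], 'tcp_pos': [0.177, 0.625, 0.238], 'tool_rot': [-3.14, 0.0, 2.866], 'ft_force': [1.015, 0.049, -1.045], 'moment': [0.075, -0.005, -0.02], 'width': 0.086}
```

View pics/side0.png

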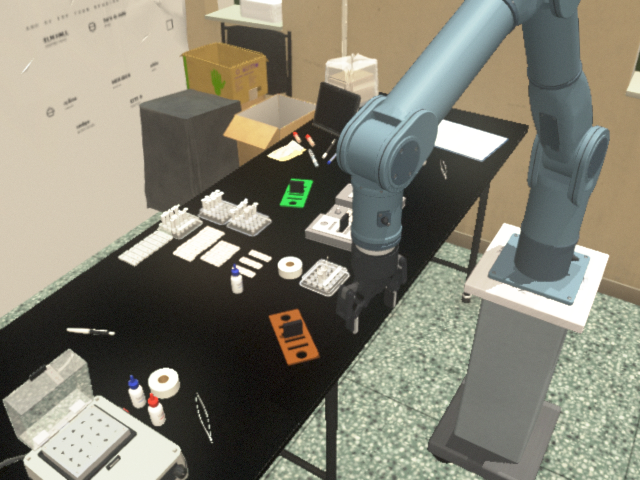

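View pics/top0.png

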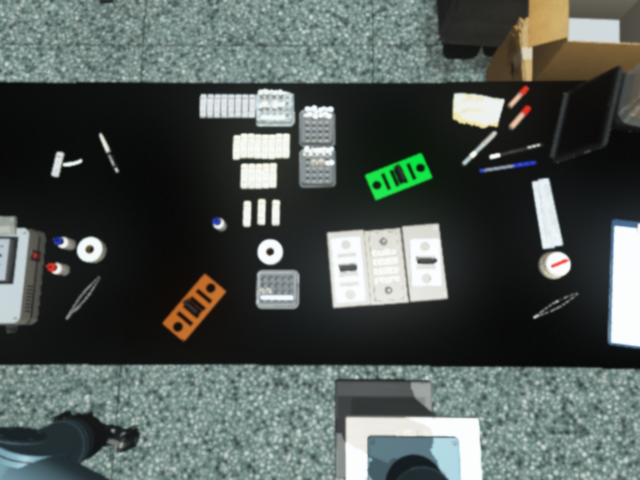

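Run:
```python
import cv2
f=cv2.imread("pics/top0.png")
cv2.imwrite("pics/top0c.png",cv2.resize(f[215:315,320:455],None,fx=5.9,fy=5.9,interpolation=cv2.INTER_CUBIC))
f=cv2.imread("pics/side0.png")
cv2.imwrite("pics/side0c.png",cv2.resize(f[170:260,270:410],None,fx=5.7,fy=5.7,interpolation=cv2.INTER_CUBIC))
```

```text
(no output)
```

View pics/top0c.png

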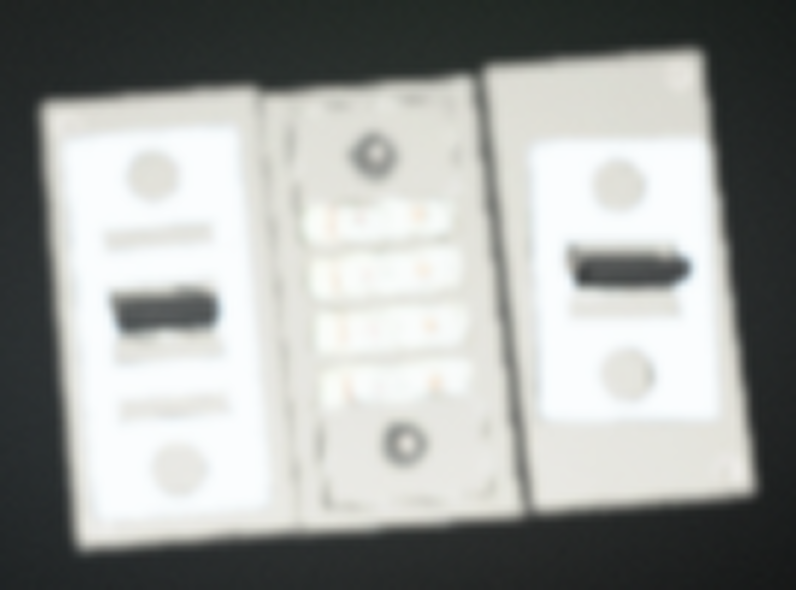

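View pics/side0c.png

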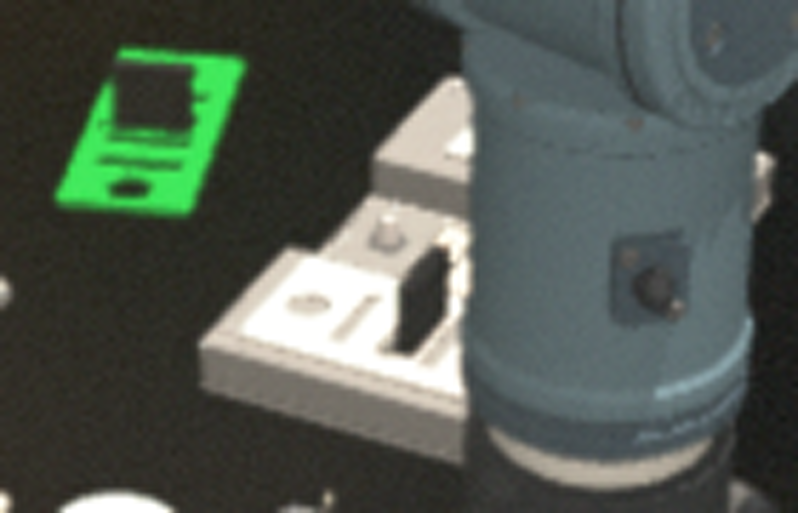

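```bash
cat > h.py <<'E'
import numpy as np,cv2
def cam(f):
    d=np.load(f); return d["intrinsics"],d["distortion"],d["view"]
def crop(p,o,s): return (np.array(p,float)+.5)/s-.5+np.array(o)
def ray(c,p):
    K,D,V=c; n=cv2.undistortPoints(np.array([[p]],float),K,D)[0,0]
    R=V[:3,:3]; d=R.T@np.array([n[0],-n[1],-1.]); return -R.T@V[:3,3], d/np.linalg.norm(d)
def plane(c,p,z):
    o,d=ray(c,p); return o+d*(z-o[2])/d[2]
def tri(a,pa,b,pb):
    o1,d1=ray(a,pa);o2,d2=ray(b,pb)
    s=np.linalg.lstsq(np.stack([d1,-d2],1),o2-o1,rcond=None)[0]
    x,y=o1+s[0]*d1,o2+s[1]*d2; return (x+y)/2,np.linalg.norm(x-y)
def proj(c,X):
    K,D,V=c; q=(V[:3,:3]@np.array(X).T).T+V[:3,3]; q=q*[1,-1,-1]
    return cv2.projectPoints(q,np.zeros(3),np.zeros(3),K,D)[0][:,0]
E
python3 - <<'E'
from h import *
T=cam("pics/top0.npz");S=cam("pics/side0.npz")
t=lambda p:crop(p,(320,215),5.9); s=lambda p:crop(p,(270,170),5.7)
h1=plane(T,t((153,175)),.035);h2=plane(T,t((180,468)),.035)
g1=plane(T,t((618,185)),.035);g2=plane(T,t((628,375)),.035)
p1=plane(T,t((374,156)),.026);p2=plane(T,t((405,445)),.026)
for n,a,b in(("long",h1,h2),("short",g1,g2),("pins",p1,p2)):
    print(n,a.round(4),b.round(4),"mid",((a+b)/2).round(4),"d",np.linalg.norm(a-b).round(4),"ang",np.degrees(np.arctan2(*(a-b)[1::-1])).round(2))
print("hole tri",tri(T,t((153,175)),S,s((309,303))))
print("pin tri",tri(T,t((374,156)),S,s((389,217))))
# rib top long: corners far/near
print("rib top far-y? ",[plane(T,t(p),.075).round(4) for p in((110,293),(215,290),(118,332),(218,325))])
E
```

```text
long [0.5655 0.1599 0.035 ] [0.4417 0.1491 0.035 ] mid [0.5036 0.1545 0.035 ] d 0.1243 ang 4.98
short [ 0.5616 -0.0365  0.035 ] [ 0.4813 -0.0382  0.035 ] mid [ 0.5214 -0.0373  0.035 ] d 0.0804 ang 1.2
pins [0.5754 0.0652 0.026 ] [0.4523 0.0542 0.026 ] mid [0.5138 0.0597 0.026 ] d 0.1236 ang 5.08
hole tri (array([0.56501398, 0.16005286, 0.03864574]), np.float64(0.00028957260293803634))
pin tri (array([0.57471475, 0.06629769, 0.03365572]), np.float64(0.0014235697929093074))
rib top far-y?  [array([0.5102, 0.1789, 0.075 ]), array([0.5116, 0.1361, 0.075 ]), array([0.4942, 0.1757, 0.075 ]), array([0.4972, 0.1349, 0.075 ])]
```

Candidates in the top picture: left white plate with rib at (348,267), right white plate with rib at (427,261), brown (194,308) and green (398,176), which are both ruled out by colour. The enlarged crop shows four slots on the left plate, with holes measured 124 mm apart, the same as the pins at 124 mm. The right plate's holes are 80 mm apart, so the left one is the long template. It sits on the +y ledge.

Next I move towards it.

```bash
python3 -m jog '{"fingers":[1,0.5,0,0,0,0,0,0],"dp":[[-15,-12,0],[-42,-35,0],[-72,-60,0],[-102,-85,0],[-132,-110,0],[-162,-134,0],[-192,-159,0],[-221,-182,0]],"spin":[0.04,0.12,0.2,0.28,0.36,0.44,0.52,0.6]}' 40
```

```text
time: 0.77
tcp_pos: [0.3408, 0.3878, 0.2391]
tool_rot: [-3.141, 0.0, 2.261]
ft_force: [0.6, 0.8, 0.1]
width: 0.0425
```

```bash
python3 -m jog '{"fingers":[0,0,0,0,0,0,0,0],"dp":[[-36,-3,10],[-72,-6,24],[-108,-9,38],[-144,-12,52],[-180,-15,66],[-216,-18,80],[-252,-21,85],[-283,-24,90]],"spin":[0.08,0.16,0.24,0.32,0.4,0.48,0.56,0.608]}'
python3 - <<'E'
from rig import robot
import cv2,numpy as np
for n in("side","top"):
    c=robot.capture(n); np.savez(f"pics/{n}1.npz",**c); f=c["frame"]
    x,y,w,h=(250,170,160,120) if n=="side" else (300,200,160,120)
    cv2.imwrite(f"pics/{n}1c.png",cv2.resize(f[y:y+h,x:x+w],None,fx=5,fy=5,interpolation=cv2.INTER_CUBIC))
s=robot.get_state();print({k:np.round(s[k],4).tolist() for k in("time","tcp_pos","tool_rot","joint_positions","ft_force")})
E
```

```text
time: 1.43
tcp_pos: [0.5035, 0.1548, 0.1484]
tool_rot: [-3.141, 0.001, 1.653]
ft_force: [0.3, -0.5, 0.7]
width: 0.0427
{'time': 1.5333, 'tcp_pos': [0.5051, 0.1513, 0.1486], 'tool_rot': [3.1411, 0.0038, 1.6481], 'joint_positions': [-0.673, 0.475, 0.3761, 1.954, -0.2416, 0.7566, -0.0806], 'ft_force': [0.0052, 0.4331, 0.0498]}
```

View pics/side1c.png

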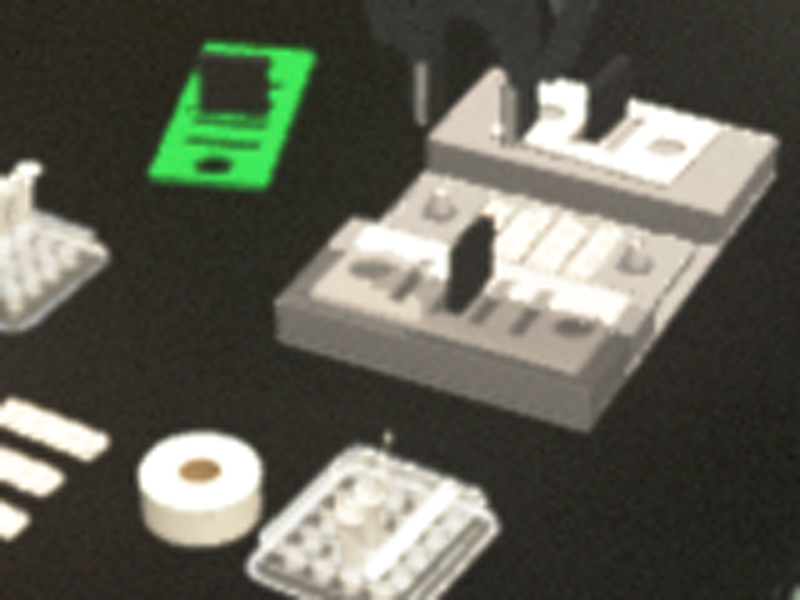

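View pics/top1c.png

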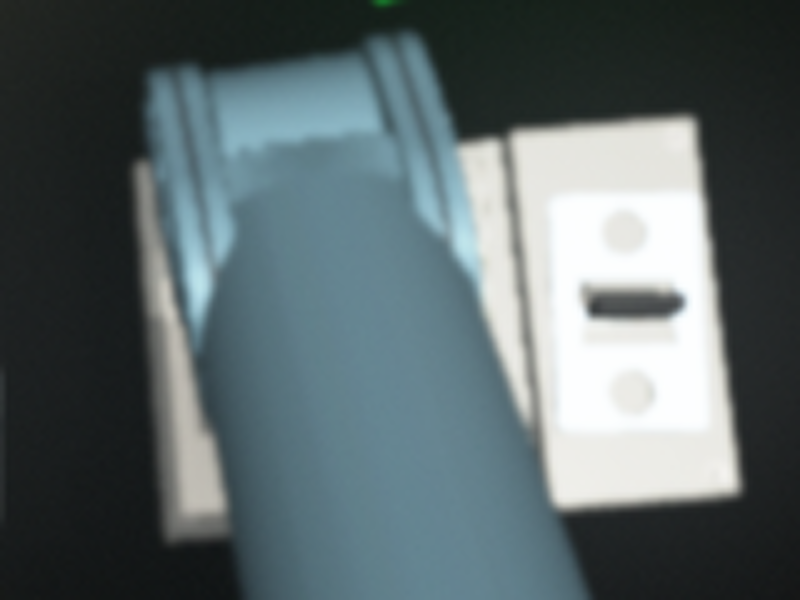

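Side crop: the long template's holes are at crop (372,268) and (575,326), its rib top runs (455,238) to (490,215), and the pin tips are at (441,197) and (636,247). The arm hides the template in the top view. I'll triangulate these against the first top picture.

Run:
```python
from h import *
from rig import robot
T=cam("pics/top0.npz");S=cam("pics/side1.npz")
t=lambda p:crop(p,(320,215),5.9); s=lambda p:crop(p,(250,170),5)
for n,a,b in(("h+",(153,175),(372,268)),("h-",(180,468),(575,326)),("pin+",(375,155),(440,196)),("pin-",(405,444),(636,247)),("rib -y top",(216,308),(490,217)),("rib +y top",(113,313),(457,240)),("short h-",(628,375),(668,147))):
    print(n,tri(T,t(a),S,s(b)))
# model prediction into side
yaw=np.radians(5.0);R=np.array([[np.cos(yaw),-np.sin(yaw),0],[np.sin(yaw),np.cos(yaw),0],[0,0,1]])
c=np.array([.5036,.1545,.03])
P=np.array([[.062,0,.005],[-.062,0,.005],[-.005,-.022,.045],[.005,-.022,.045],[-.005,.022,.045],[.005,.022,.045]])@R.T+c
print(((proj(S,P)-[250,170]+.5)*5-.5).round(0).tolist()); print(((proj(T,P)-[320,215]+.5)*5.9-.5).round(0).tolist())
s=robot.get_state();print({k:np.round(s[k],4).tolist() for k in("time","tcp_pos","tool_rot")})
```

```text
h+ (array([0.5649319 , 0.1598369 , 0.03708604]), np.float64(0.00044664732538088055))
h- (array([0.44184455, 0.14924379, 0.03623146]), np.float64(0.0005393310172792841))
pin+ (array([0.57599614, 0.06535541, 0.02876458]), np.float64(0.0014915189534703153))
pin- (array([0.4531636 , 0.05498734, 0.02966366]), np.float64(0.0016204871016528705))
rib -y top (array([0.50370977, 0.13581441, 0.0781773 ]), np.float64(0.00026712657707774195))
rib +y top (array([0.50019807, 0.17777218, 0.08827174]), np.float64(0.0006987105956282052))
short h- (array([ 0.48123484, -0.03746846,  0.03806375]), np.float64(0.0005844569008945702))
[[371.0, 271.0], [576.0, 328.0], [498.0, 220.0], [481.0, 216.0], [463.0, 261.0], [447.0, 256.0]]
[[153.0, 175.0], [180.0, 468.0], [225.0, 317.0], [222.0, 293.0], [117.0, 326.0], [115.0, 302.0]]
{'time': 1.5333, 'tcp_pos': [0.5051, 0.1513, 0.1486], 'tool_rot': [3.1411, 0.0038, 1.6481]}
```

```bash
python3 -m jog '{"fingers":[0,0,0,0,0,0,0,0],"dp":[[0,0,5],[0,0,10],[0,0,15],[0,0,20],[0,0,25],[0,0,28],[0,0,28],[0,0,28]],"spin":[0,0,0,0,0,0,0,0]}'
```

```text
time: 2.2
tcp_pos: [0.5028, 0.1576, 0.1212]
tool_rot: [-3.141, 0.0, 1.658]
ft_force: [-0.0, -0.3, -0.2]
width: 0.043
```

```bash
python3 -m jog '{"fingers":[0,0,0,0,0,0,0,0],"dp":[[-1,0,8],[-2,0,18],[-3,0,28],[-3,0,38],[-3,0,46],[-3,0,50],[-3,0,50],[-3,0,50]],"spin":[0,0,0,0,0,0,0,0]}'
python3 - <<'E'
from rig import robot
import cv2,numpy as np
for n in("side",):
    c=robot.capture(n); np.savez(f"pics/{n}2.npz",**c); f=c["frame"]
    x,y,w,h=(280,180,130,90)
    cv2.imwrite(f"pics/{n}2c.png",cv2.resize(f[y:y+h,x:x+w],None,fx=6,fy=6,interpolation=cv2.INTER_CUBIC))
s=robot.get_state();print({k:np.round(s[k],4).tolist() for k in("time","tcp_pos","tool_rot","joint_positions","ft_force")})
E
```

```text
time: 2.87
tcp_pos: [0.5031, 0.1543, 0.0711]
tool_rot: [-3.141, 0.0, 1.658]
ft_force: [1.2, 0.5, -0.1]
width: 0.0429
{'time': 2.9167, 'tcp_pos': [0.5034, 0.1544, 0.0714], 'tool_rot': [3.1413, -0.0, 1.6577], 'joint_positions': [-0.6217, 0.6022, 0.3078, 1.9862, -0.3098, 0.5975, -0.0199], 'ft_force': [-0.1692, -0.6169, -0.2045]}
```

View pics/side2c.png

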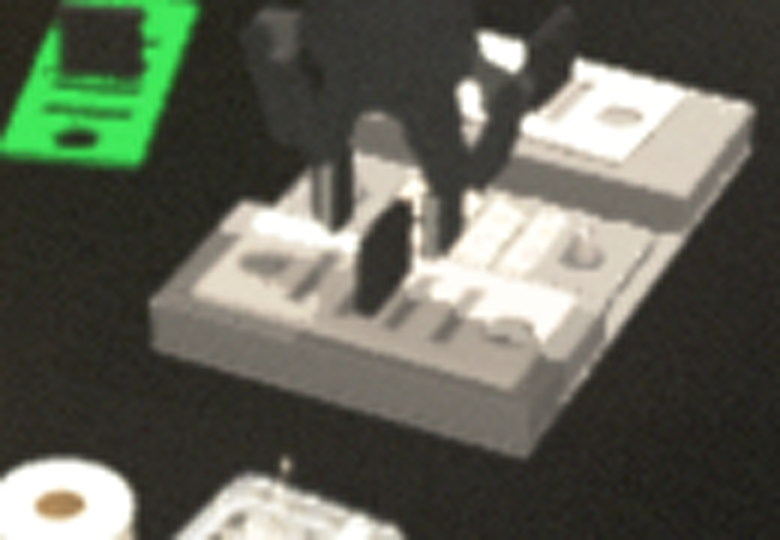

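Run:
```python
from h import *
S=cam("pics/side2.npz")
y=np.radians(5);u=np.array([np.cos(y),np.sin(y),0]);v=np.array([-u[1],u[0],0])
for z in(.063,.069):
  P=np.array([np.array([.5034,.1544,z])+a*u+b*v for a in(.0215,-.0215) for b in (-.011,.011)])
  print(z,((proj(S,P)-[280,180]+.5)*6-.5).round(0).tolist())
```

```text
0.063 [[355.0, 224.0], [334.0, 248.0], [441.0, 247.0], [420.0, 272.0]]
0.069 [[355.0, 213.0], [334.0, 237.0], [441.0, 236.0], [421.0, 261.0]]
```

The picture shows the fingers straddling the rib, with tips at about (335,225) and (440,252). That matches the projection, so I lower and grip.

```bash
python3 -m jog '{"fingers":[0,0,0,0,-1,-1,-1,-1],"dp":[[0,0,6],[0,0,12],[0,0,18],[0,0,18],[0,0,18],[0,0,18],[0,0,18],[0,0,18]],"spin":[0,0,0,0,0,0,0,0]}' 40; python3 -m jog '{"fingers":[-1,-1,-1,-1,-1,-1,-1,-1],"dp":[[0,0,0],[0,0,0],[0,0,0],[0,0,0],[0,0,0],[0,0,0],[0,0,0],[0,0,0]],"spin":[0,0,0,0,0,0,0,0]}' 40
```

```text
time: 3.58
tcp_pos: [0.5035, 0.1545, 0.0535]
tool_rot: [3.141, -0.0, 1.658]
ft_force: [-0.1, 0.2, 0.4]
width: 0.0094
time: 4.25
tcp_pos: [0.5034, 0.1545, 0.0535]
tool_rot: [3.141, -0.0, 1.658]
ft_force: [0.2, 0.6, 5.5]
width: 0.0093
```

```bash
python3 -m jog '{"fingers":[-1,-1,-1,-1,-1,-1,-1,-1],"dp":[[0,0,-2],[0,0,-4],[-5,0,-4],[-15,0,-4],[-27,0.5,-4],[-39,1,-4],[-51,1.5,-4],[-62,1.6,-4]],"spin":[0,0,0,0,0,0,0,0]}' 60; python3 -m jog '{"fingers":[-1,-1,-1,-1,-1,-1,-1,-1],"dp":[[-10,0.3,0],[-18,0.5,0],[-25,0.7,0],[-30,0.8,0],[-33,0.9,0],[-33,0.9,0],[-33,0.9,0],[-33,0.9,0]],"spin":[0,0,0,0,0,0,0,0]}' 60
python3 - <<'E'
from rig import robot
import cv2,numpy as np
for n in("side","top"):
    c=robot.capture(n); np.savez(f"pics/{n}3.npz",**c); f=c["frame"]
    x,y,w,h=(280,180,130,90) if n=="side" else (320,215,130,90)
    cv2.imwrite(f"pics/{n}3c.png",cv2.resize(f[y:y+h,x:x+w],None,fx=6,fy=6,interpolation=cv2.INTER_CUBIC))
s=robot.get_state();print({k:np.round(s[k],4).tolist() for k in("time","tcp_pos","tool_rot","width","ft_force")})
E
```

```text
time: 4.92
tcp_pos: [0.5103, 0.0905, 0.0573]
tool_rot: [3.142, 0.001, 1.656]
ft_force: [-0.2, -0.2, -1.1]
width: 0.009
time: 5.58
tcp_pos: [0.5139, 0.0607, 0.0573]
tool_rot: [-3.142, -0.0, 1.659]
ft_force: [0.2, 0.2, -1.7]
width: 0.009
{'time': 5.6833, 'tcp_pos': [0.5139, 0.0606, 0.0573], 'tool_rot': [-3.1416, -0.0002, 1.6588], 'width': 0.0094, 'ft_force': [0.7506, -0.6831, -2.9356]}
```

View pics/side3c.png

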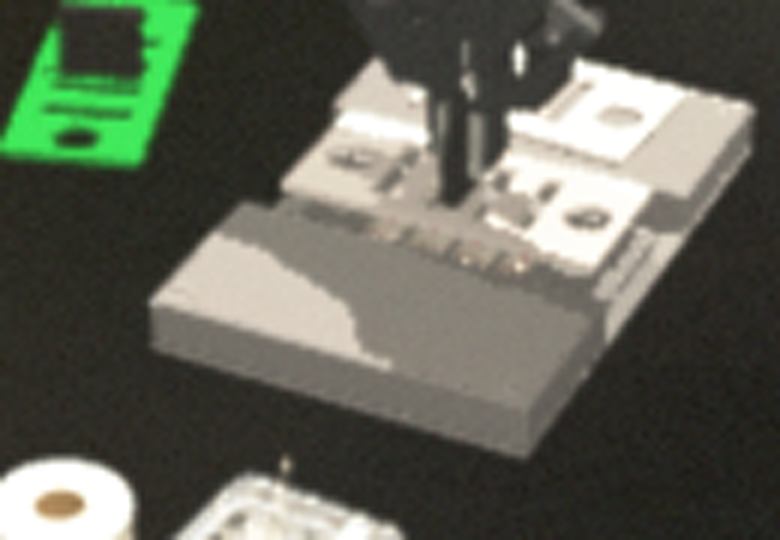

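View pics/top3c.png

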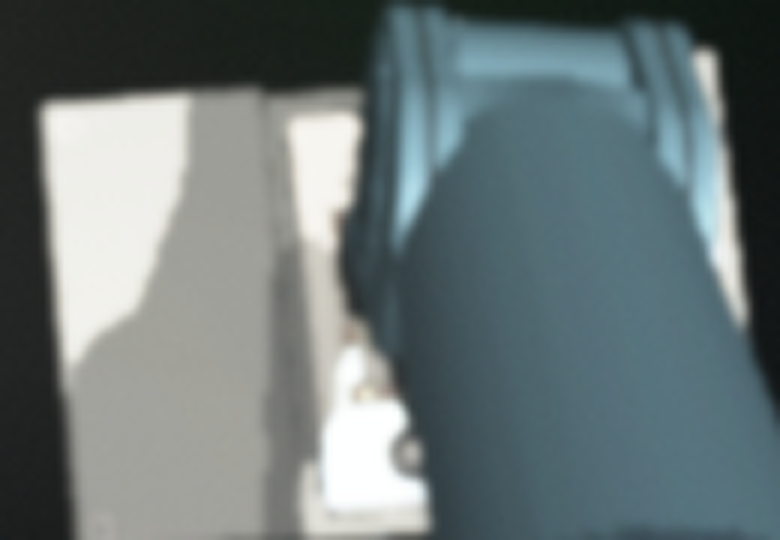

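The side picture shows the plate level over the pocket, with a pin tip inside each hole at (355,157) and (588,216). The top view shows one pin in its hole near (410,452). I lower it now.

```bash
python3 -m jog '{"fingers":[-1,-1,-1,-1,-1,-1,-1,-1],"dp":[[0,0,2],[0,0,4],[0,0,6],[0,0,8],[0,0,10],[0,0,10],[0,0,10],[0,0,10]],"spin":[0,0,0,0,0,0,0,0]}' 60
python3 - <<'E'
from rig import robot
import cv2,numpy as np
c=robot.capture("side"); np.savez(f"pics/side4.npz",**c); f=c["frame"]
x,y,w,h=(310,185,100,70)
cv2.imwrite(f"pics/side4c.png",cv2.resize(f[y:y+h,x:x+w],None,fx=8,fy=8,interpolation=cv2.INTER_CUBIC))
s=robot.get_state();print({k:np.round(s[k],4).tolist() for k in("time","tcp_pos","tool_rot","width","ft_force")})
E
```

```text
time: 6.35
tcp_pos: [0.514, 0.0599, 0.0473]
tool_rot: [3.142, 0.0, 1.658]
ft_force: [-0.2, -0.5, -1.7]
width: 0.0092
{'time': 6.4, 'tcp_pos': [0.514, 0.06, 0.0474], 'tool_rot': [3.1414, 0.0, 1.6579], 'width': 0.0091, 'ft_force': [0.1318, 0.8346, -2.0667]}
```

View pics/side4c.png

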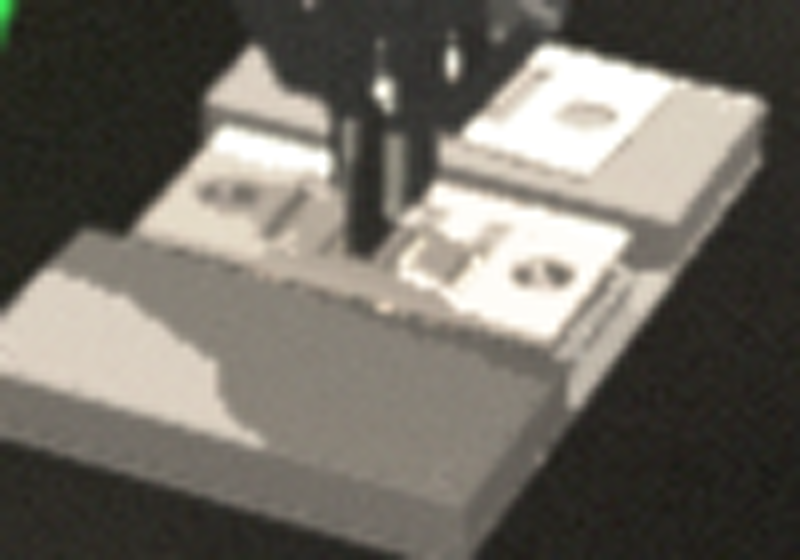

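The pins are inside both holes, at (230,190) and (543,272), and the force on the tool is only the template's weight.

```bash
python3 -m jog '{"fingers":[-1,-1,-1,-1,-1,-1,-1,-1],"dp":[[0,0,2],[0,0,4],[0,0,6],[0,0,8],[0,0,9],[0,0,10],[0,0,10],[0,0,10]],"spin":[0,0,0,0,0,0,0,0]}' 60
python3 - <<'E'
from rig import robot
import cv2,numpy as np
c=robot.capture("side"); np.savez(f"pics/side5.npz",**c); f=c["frame"]
x,y,w,h=(310,185,100,70)
cv2.imwrite(f"pics/side5c.png",cv2.resize(f[y:y+h,x:x+w],None,fx=8,fy=8,interpolation=cv2.INTER_CUBIC))
s=robot.get_state();print({k:np.round(s[k],4).tolist() for k in("time","tcp_pos","tool_rot","width","ft_force")})
E
```

```text
time: 7.07
tcp_pos: [0.5139, 0.06, 0.0373]
tool_rot: [-3.142, 0.0, 1.658]
ft_force: [0.3, -0.3, -1.6]
width: 0.0091
{'time': 7.1167, 'tcp_pos': [0.5139, 0.06, 0.0373], 'tool_rot': [3.1415, 0.0, 1.6578], 'width': 0.009, 'ft_force': [0.6355, -0.4868, -2.0553]}
```

View pics/side5c.png

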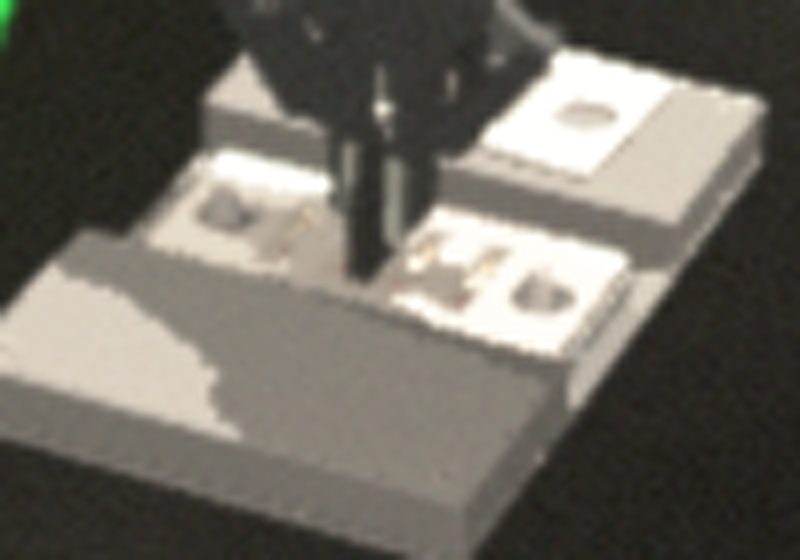

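Both pins stand through the holes, at (225,208) and (543,292). The tool still carries the weight, so the plate is about 1 mm above the seats. I lower a bit more, open and withdraw.

```bash
python3 -m jog '{"fingers":[-1,-1,-1,-1,-0.6,-0.4,-0.2,-0.2],"dp":[[0,0,0.5],[0,0,1],[0,0,1],[0,0,1],[0,0,1],[0,0,0],[0,0,0],[0,0,0]],"spin":[0,0,0,0,0,0,0,0]}' 40;python3 -m jog '{"fingers":[-0.2,-0.2,-0.2,-0.2,-0.2,-0.2,-0.2,-0.2],"dp":[[0,0,0],[0,0,-5],[0,0,-15],[0,0,-30],[0,0,-50],[0,0,-75],[0,0,-100],[0,0,-125]],"spin":[0,0,0,0,0,0,0,0]}'
```

```text
time: 7.78
tcp_pos: [0.5141, 0.06, 0.0374]
tool_rot: [3.141, -0.0, 1.658]
ft_force: [0.5, -1.1, 0.1]
width: 0.0342
time: 8.45
tcp_pos: [0.5138, 0.0598, 0.1643]
tool_rot: [3.141, -0.0, 1.657]
ft_force: [0.8, 0.3, -0.0]
width: 0.0344
```

Now I move back to the left at a safe height to clear the top view.

```bash
python3 -m jog '{"fingers":[0,0,0,0,0,0,0,0],"dp":[[10,0,-15],[40,0,-30],[75,0,-45],[110,0,-50],[145,0,-50],[180,0,-50],[215,0,-50],[240,0,-50]],"spin":[0,0,0,0,0,0,0,0]}'
python3 - <<'E'
from rig import robot
import cv2,numpy as np
for n in("side","top"):
    c=robot.capture(n); np.savez(f"pics/{n}6.npz",**c); f=c["frame"]
    x,y,w,h=(300,180,120,85) if n=="side" else (320,215,130,95)
    cv2.imwrite(f"pics/{n}6c.png",cv2.resize(f[y:y+h,x:x+w],None,fx=6,fy=6,interpolation=cv2.INTER_CUBIC))
s=robot.get_state();print({k:np.round(s[k],4).tolist() for k in("time","tcp_pos","tool_rot","width","ft_force")})
E
```

```text
time: 9.12
tcp_pos: [0.492, 0.3028, 0.2134]
tool_rot: [3.141, -0.002, 1.66]
ft_force: [-0.3, 0.4, -0.1]
width: 0.0429
{'time': 9.2167, 'tcp_pos': [0.4913, 0.305, 0.213], 'tool_rot': [3.1413, -0.003, 1.6655], 'width': 0.0427, 'ft_force': [0.3172, 1.008, -0.1694]}
```

View pics/side6c.png

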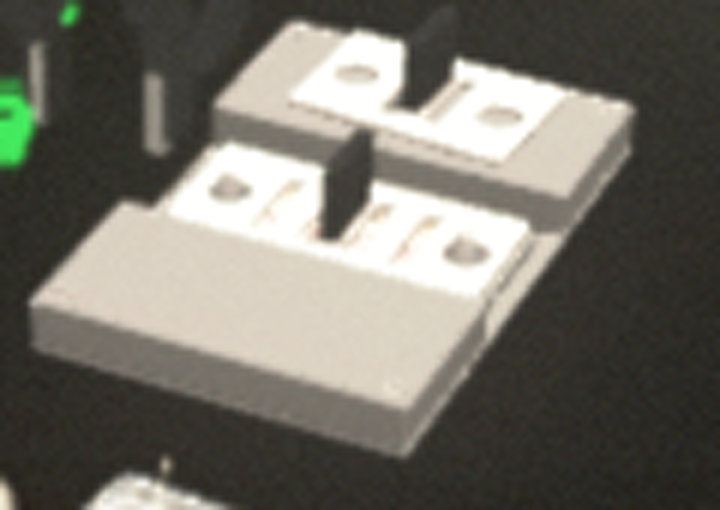

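View pics/top6c.png

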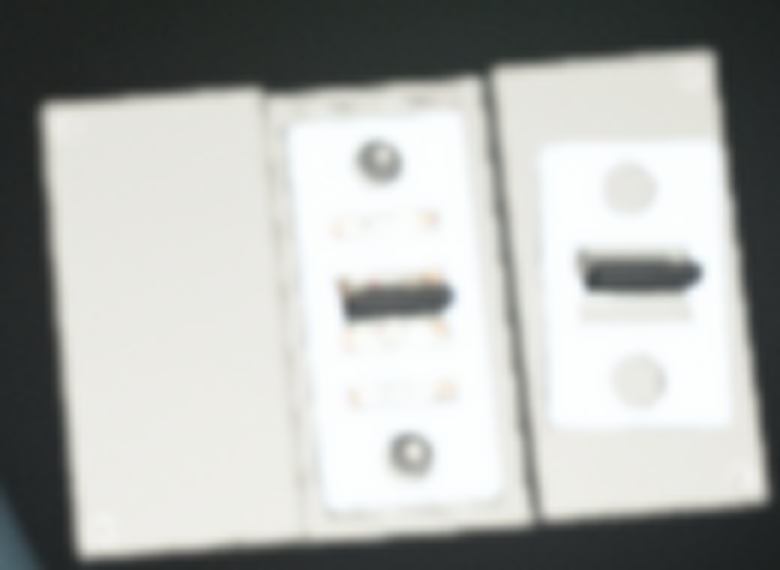

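Both holes surround the pins, at top crop (380,160) and (411,454). The short template looks unmoved. I check height, pose and whether the short one moved.

```bash
python3 - <<'E'
from h import *
T=cam("pics/top6.npz");S=cam("pics/side6.npz")
t=lambda p:crop(p,(320,215),6); s=lambda p:crop(p,(300,180),6)
a,ea=tri(T,t((379,161)),S,s((230,189)));b,eb=tri(T,t((411,454)),S,s((466,251)))
print(a.round(4),b.round(4),((a+b)/2).round(4),np.degrees(np.arctan2(*(a-b)[1::-1])).round(2),ea.round(4),eb.round(4))
g=[plane(T,t(p),.035) for p in((629,188),(639,381))];print("short mid",((g[0]+g[1])/2).round(4))
E
python3 -m jog '{"fingers":[0,0,0,0,0,0,0,0],"dp":[[0,0,0],[0,0,0],[0,0,0],[0,0,0],[0,0,0],[0,0,0],[0,0,0],[0,0,0]],"spin":[0,0,0,0,0,0,0,0]}'
```

```text
[0.5754 0.0653 0.0211] [0.4523 0.0542 0.0213] [0.5139 0.0598 0.0212] 5.18 0.0006 0.0006
short mid [ 0.5216 -0.0375  0.035 ]
time: 9.88
tcp_pos: [0.4931, 0.2989, 0.2123]
tool_rot: [-3.142, 0.0, 1.658]
ft_force: [0.1, -0.8, -0.4]
width: 0.0426
```

Run:
```python
from h import *
S=cam("pics/side6.npz");T=cam("pics/top6.npz");y=np.radians(5.1);R=np.array([[np.cos(y),-np.sin(y),0],[np.sin(y),np.cos(y),0],[0,0,1]])
for z in(.013,.017):
  P=np.array([[-.08,.036,.005],[-.08,-.036,.005],[-.005,-.022,.045],[.005,-.022,.045],[-.005,.022,.045]])@R.T+[.5140,.0598,z]
  q=(proj(S,P)-[300,180]+.5)*6-.5;print(z,q.round(0).tolist())
img=cv2.imread("pics/side6c.png");P=np.array([[a*.08,b*.036,.005] for a,b in((-1,-1),(-1,1),(1,1),(1,-1))])@R.T+[.5140,.0598,.013]
q=((proj(S,P)-[300,180]+.5)*6-.5);cv2.polylines(img,[q.round().astype(int)],True,(0,0,255),1);cv2.imwrite("pics/side6o.png",img)
```

```text
0.013 [[473.0, 306.0], [530.0, 228.0], [377.0, 135.0], [358.0, 130.0], [339.0, 180.0]]
0.017 [[473.0, 299.0], [530.0, 221.0], [377.0, 128.0], [358.0, 123.0], [339.0, 173.0]]
```

View pics/side6o.png

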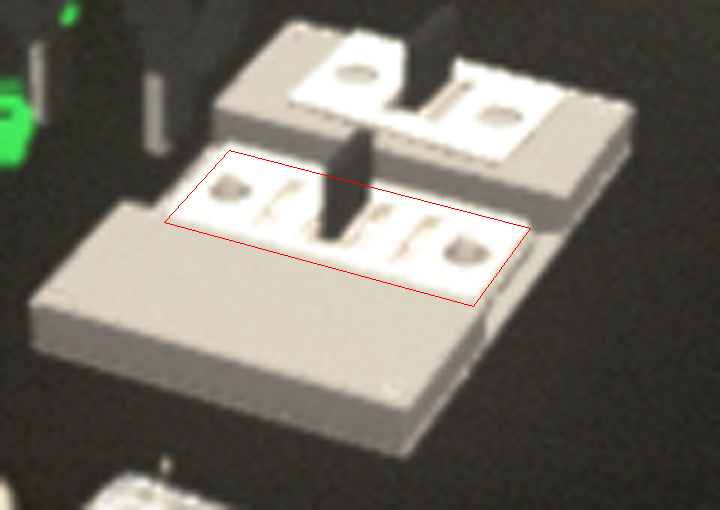

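```bash
python3 -c "
from rig import robot
print(robot.close_job())"
```

```text
the job is handed in; nothing more can be done
None
```

The long template is on the fixture with both holes over the pins, the gripper is clear of everything, and the job is handed in. No verdict was reported.

**What I did:** The long template was the four-slot plate on the left (+y) ledge. Its holes measured 124 mm apart, matching the pins, against 80 mm on the other plate. I gripped its rib, raised it about 4 mm, slid it about 95 mm sideways over the pins and lowered it about 21 mm. I then let go and backed away. The robot's clock stood at 9.9 s when I handed it in.

**Last checks:**
- **Position:** the midpoint between the holes is within about 1 mm of the fixture's middle, and the plate is within about 0.1° of the pin line.
- **Flatness:** both ends read the same height, 21.1 and 21.3 mm.
- **Short template:** its measured position changed by about 0.3 mm, so it stayed where it was.
- **Robot:** the tool was about 0.2 m up and well to the left, with no contact force.

**One disagreement:** the plate's top reads 21 mm above the table, against the 18 mm expected when seated. The same two-camera measurement also read 1 to 2 mm high on the ledge. The side-view outline was off by less than one camera pixel, evenly all round. I put this down to camera calibration and pixel reading, not to a plate that isn't fully seated.

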